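# Hold open a case whose lid may be caught

### The arm

A 7-joint arm with a two-finger parallel gripper is mounted at the origin on a cart in front of the work surface, level with it; the furniture and walls round the work are solid. World frame = base frame: x ahead of the robot, y to its left, z up, the work surface at z = 0. Lengths are in m, angles in rad, forces in N, time in s.
With the tool pointing down it reaches from about 0.4 to 0.85 m from the base axis. Payload 4.5 kg.
Tool frame: the origin (TCP) lies on the centre line of the jaws, within the pads' length; the fingertips stand 11 mm ahead of it and the grasp point (between the pads) lies 8 mm behind it; z points along the fingers, y is the line along which they close (so a half turn about z gives the same grasp; the last joint's range is limited). The gripper opens to 88 mm and grips with 3 to 60 N. Pads are 18 mm wide; open, the fingers measure 123 mm over their backs; the gripper's body (75 mm by 187 mm) begins 45 mm behind the grasp point.
Start: joints at [0.034, 0.689, -0.195, 1.565, 0.157, 0.902, -0.215], TCP at [0.625, 0, 0.228] pointing down, gripper open.
Joint ranges: [-3.01, 3.01], [-0.46, 2.08], [-1.47, 1.51], [0.13, 2.56], [-1, 4.14], [0.04, 2.09], [-2.66, 2.66]. Speed limits (rad/s): [2.57, 2.57, 3.14, 3.14, 3.14, 3.14, 3.14].

### API

Orientations are given as a unit quaternion [x, y, z, w].
In Python, from plant import * gives the robot as it stands. The module is installed in compiled form; this text tells all that it offers.
- The arm moves only by the tool send_rows, never from a script. Its argument "motion" is a list of rows, each an object of numbers: "x", "y", "z": the shift along the tool's x, y, z in cm; "rx", "ry", "rz": the turn, a rotation vector about the tool's x, y, z in rad; "jaw": the finger opening in cm, from 0 to 8.81. In form: [{"x": .., "y": .., "z": .., "rx": .., "ry": .., "rz": .., "jaw": ..}, ...]. A call has exactly 5 rows; each row shifts and turns the commanded pose from where the row before left it, along the tool's axes as they then stand; what a row does not reach is not made up. A row lasts 1/10 s, in which the tool goes at most 50 mm and 8.59 degrees, less where a joint would pass 70% of its speed; a pose out of reach is approached as far as the arm can. A call is refused whole if a number of a shift passes 5 or a number of a turn 0.15, either way. A call with a gripper value outside its range is refused whole. The fingers move at their own pace and stop on an object; "grip_force" is the grip in N (left out, the last holds). Time passes only in rows, so rows that do not move let the fingers close, or fill a call up. It gives the time, the measured TCP pose, the force, the opening and the grip force at its end, in the units of the state.
- get_state(): the state, without advancing time (a new reading comes with each control period).
- snapshot(name): name is "scene" or "side" or "wrist"; returns a dict with "img" (420x560x3 uint8, red, green, blue), "vertical_fov" (degrees; the focal length in pixels is half the picture's height over the tangent of half this angle, whatever the lens; pixels are square), "cx", "cy" (the principal point, pixels), "extrinsics" (4x4, takes a point from camera to world coordinates). Camera axes: x right, y up, looking along -z (the intrinsics and any distortion apply to the point x, -y, -z); pixel columns grow to the right and rows downward; lengths in m; the calibration is good to about 2 mm. The wrist camera is an equidistant fisheye: a pixel r from the principal point sees the ray r / f radians off the axis. A picture is of the moment at which its call begins. There is no depth.
- finish_job(): hands the job in; it is judged then, once.
The state is a dict: "clock": time; "q": joint angles; "qd": joint speeds; "joint_torque": joint torques, N m; "tool_pos": TCP position; "eef_rot": TCP orientation; "contact_force": force on the tool from outside, world axes, zero at the start; "moment": the same for the moment, N m; "opening": opening from 0.0 (shut) to 1.0 (fully open); "finger_force": force on a finger pad.
Only numpy, scipy, OpenCV 4.12 (cv2) and the standard library are available. Lean on these libraries where they do the work, as an engineer would, in place of code of your own. Each camera call takes 0.05 s, during which the arm holds its last target. There are 200 camera calls.

### The job

The lid of the metal case on the bench may or may not be held by its slide catch, and you cannot see from outside at which end of its short travel the slide catches. Before touching the slide, take the lid's bar handle and lift it to feel whether the lid is held; if it is, let it down, push the slide's knob all the way to the other end of its travel, and if the lid comes up freely leave the slide as it is. Then swing the lid up at least 60 degrees and finish holding it there, still in the gripper, for a colleague to reach in (it has no stay and would fall shut), without disturbing the other things on the bench.

Things in the scene. Friction and masses are not known exactly. Their poses are not given: they have to be found in the camera images.
- case: Plain grey metal case fixed to the bench, 170 mm deep (x) by 260 wide (y) by 100 high, with a flat lid whose top is 110 mm above the bench. Origin: centre of the underside; x points from its front (bar handle side) to its hinged back, y to its left, z up.
- case_lid (a joint): Lid angle, rad: 0 shut, grows as the front edge rises, stop at 1.4. The hinge runs along the case's y. Lid about 0.5 kg; it falls shut when let go at any angle. If the catch holds it, it rises only about 0.04 rad (9 mm at the handle) and then stops hard; if free, it keeps rising.
- case_lid_handle (a point): Middle of the lid's bar handle: round steel bar, 10 mm thick, 100 mm long along the case's y, its axis 45 mm in front of the lid's 24 mm deep front skirt, an arm at each end. Shut: 96 mm above the bench, 223 mm from the hinge line. The bar can turn between gripping fingers. Axes turn with the lid; shut, they are those of the case.
- case_lid_hinge (a point): Point on the hinge line, middle of the case's width, 100 mm above the bench, 87 mm behind the case's centre. Axes turn with the lid.
- slide (a joint): Slide catch on the lid, m: 0 at its end towards the case's +y, 0.026 at the end towards -y. Starts 0 to 0.004, stays where left, rubs with about 2 N. Inside it catches at only one end (hidden, differs from case to case), with the change-over at mid-travel: if the lid is held at the start, the 0.026 end is free; if not held, moving the slide would catch it.
- slide_knob (a point): Centre of the top of the slide's upright round steel knob: 14 mm across in its upper 10 mm, 12 mm below, 25 mm high on the lid's top (top 135 mm above the bench when shut), 48 mm in front of the case's centre. 5 mm high guides along y lie 14 mm either side of it, with 5 mm high stops past its travel. Axes are the lid's.
- powder_bottle: Bystander: white plastic bottle with red screw cap, 70 mm across, 165 high. Origin at the centre of its underside. Leave it alone.
- petri_dish: Bystander: round petri dish, 64 mm across, 15 high. Origin at the centre of its underside. Leave it alone.
- rubber_stopper: Bystander: rubber stopper, 33 mm across. Origin at the centre of its underside. Leave it alone.
- forceps: Bystander: steel forceps, 135 mm long, lying flat. Origin at the centre of its underside. Leave it alone.
- screw_cap: Bystander: loose blue screw cap, 48 mm across, 22 high. Origin at the centre of its underside. Leave it alone.
- marker: Bystander: marker pen, 135 mm long, lying. Origin at the centre of its underside. Leave it alone.
- sample_cup: Bystander: small open clear plastic cup, 55 mm across and high. Origin at the centre of its underside. Leave it alone.

How it is judged:
By the outcome, as a careful person would: the job done as asked, in the order asked, and still so for the second after the job is handed in, while the arm keeps its last pose, push and grip.
It also fails if it takes over 53 s, if anything falls off the work surface, if the arm or the gripper's body presses on something with over 40 N, if the wrist force passes 120 N, or if a joint passes its speed limit or range.

## Working session

There is one attempt and no reset: what is moved stays moved. The work goes in short steps, Python scripts to look and compute and a tool call to move; the robot and the scene stay as the last step left them, time stands still between calls to the robot, and variables do not carry over. Pictures are saved under pics/ and viewed, at most 10 in all, crops included, and the job is handed in when it is done.

Besides the shell and the picture viewer there is one more tool, called after ">>>" by a JSON object that holds its "op" and its "data", one argument or row to a line. send_rows: Moves the arm, as the interface text tells. Its arguments: {"type":"object","properties":{"motion":{"type":"array"},"grip_force":{"type":"number"}},"required":["motion"]}

```bash
mkdir -p pics
cat > h.py <<'E'
import numpy as np, cv2
from plant import *
from scipy.spatial.transform import Rotation as R
def snap(n,f):
    s=snapshot(n); cv2.imwrite('pics/'+f,cv2.cvtColor(s['img'],cv2.COLOR_RGB2BGR)); return s
def proj(s,P):
    P=np.atleast_2d(P); T=np.array(s['extrinsics']); c=(P-T[:3,3])@T[:3,:3]
    f=210/np.tan(np.radians(s['vertical_fov'])/2); p=c*[1,-1,-1]
    if s.get('fish'):
        r=np.linalg.norm(p[:,:2],axis=1); th=np.arctan2(r,p[:,2]); q=p[:,:2]/r[:,None]*(th*f)[:,None]
    else: q=p[:,:2]/p[:,2:]*f
    return q+[s['cx'],s['cy']]
E
python3 - <<'E'
from h import *
import pickle
d={}
for n in ['scene','side','wrist']:
    s=snap(n,n+'0.png'); s['fish']=n=='wrist'; d[n]=s
    print(n,{k:v for k,v in s.items() if k!='img'})
pickle.dump(d,open('d0.pkl','wb'))
s=get_state();print(s)
a=np.hstack([d['scene']['img'],d['side']['img']]);
E
```

```text
scene {'vertical_fov': 57.29657387543059, 'cx': 277.3602739980737, 'cy': 217.8990927272955, 'extrinsics': array([[-0.69033289,  0.36944611, -0.62205311, -0.0304618 ],
       [-0.72318347, -0.32726127,  0.60819876,  0.80426157],
       [ 0.02112277,  0.86971814,  0.49309653,  0.55736996],
       [ 0.        ,  0.        ,  0.        ,  1.        ]]), 'fish': False}
side {'vertical_fov': 52.00612319029752, 'cx': 279.0566609932309, 'cy': 214.92383389965013, 'extrinsics': array([[ 0.98150927,  0.09192937, -0.16789446,  0.33999738],
       [-0.1905504 ,  0.38599928, -0.90260462, -0.69869954],
       [-0.01816873,  0.91790716,  0.39637905,  0.54204555],
       [ 0.        ,  0.        ,  0.        ,  1.        ]]), 'fish': False}
wrist {'vertical_fov': 65.70646984690485, 'cx': 277.3742304827706, 'cy': 215.65451809278716, 'extrinsics': array([[ 9.99998360e-01, -9.72316618e-04,  1.52767065e-03,
         6.23867361e-01],
       [ 5.21447193e-04,  9.62503111e-01,  2.71270141e-01,
         6.96758378e-02],
       [-1.73414822e-03, -2.71268900e-01,  9.62502040e-01,
         3.84459857e-01],
       [ 0.00000000e+00,  0.00000000e+00,  0.00000000e+00,
         1.00000000e+00]]), 'fish': True}
{'clock': 0.15, 'q': array([ 0.03383977,  0.68978726, -0.19453576,  1.56604023,  0.15730704,
        0.90249146, -0.21510173]), 'qd': array([ 0.00036749, -0.00132228,  0.00069069, -0.0030475 ,  0.00011196,
        0.0004224 ,  0.00148656]), 'joint_torque': array([-1.46674727e-03, -5.27863634e+01, -1.26819178e+00, -1.53587687e+01,
       -5.24473807e-02,  3.92338901e-03,  1.12435155e-04]), 'tool_pos': array([ 6.24538660e-01, -5.66937527e-05,  2.27314318e-01]), 'eef_rot': array([ 7.07097185e-01,  7.07116061e-01, -5.04890279e-04, -4.37452210e-04]), 'contact_force': array([-0.55766885,  0.9401734 , -0.30891637]), 'moment': array([-0.02590009, -0.01728195, -0.00163163]), 'finger_force': 0.0, 'opening': 1.000075661868098}
```

View pics/scene0.png

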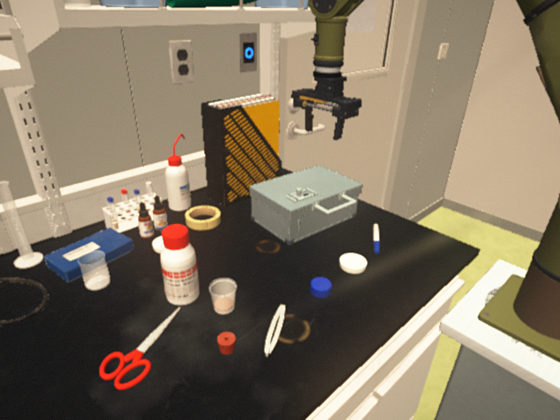

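View pics/wrist0.png

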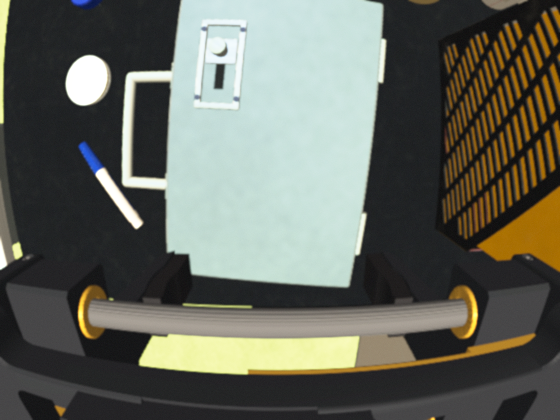

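View pics/side0.png

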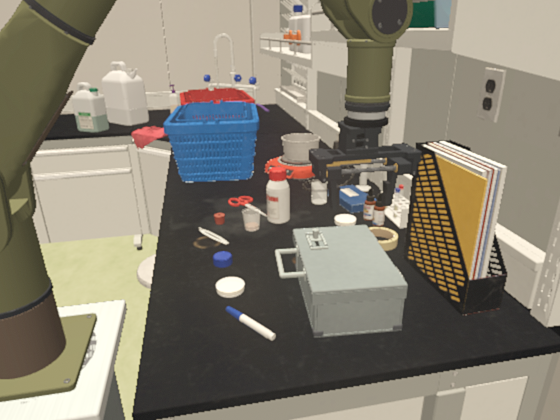

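Wrist view: handle bar at about x=128, rows 75–185; knob at (219,46); lid right-hand corners near (350,287) and (168,273); hinge tabs on the right. So the handle faces the robot, and the case is nearly aligned with the world axes. The nearest bystanders are the marker at (110,185) and the dish at (88,80), both in front of the handle.

```bash
cat > fit.py <<'E'
from h import *
import pickle
from scipy.optimize import least_squares
d=pickle.load(open('d0.pkl','rb'))
def pts(p):
    x,y,a,hy,ky=p; L=np.array([[-.136,hy+.05,.096],[-.136,hy-.05,.096],[-.048,ky,.135],[.085,-.13,.11]])
    return L@R.from_euler('z',a).as_matrix().T+[x,y,0]
ob=[('wrist',[0,1,2,3],[(130,77),(130,183),(219,45),(350,287)]),
    ('side',[0,1,2],[(279,251),(281,275),(315,234)]),
    ('scene',[2],[(297,188)])]
def res(p):
    P=pts(p); return np.concatenate([(proj(d[n],P[i])-o).ravel() for n,i,o in ob])
r=least_squares(res,[.65,.1,0,0,0],loss='soft_l1',f_scale=3)
print(r.x.round(4)); print(res(r.x).reshape(-1,2).round(1)); print(pts(r.x).round(4))
# ground points from wrist px
def ray(s,u,v,z):
    f=210/np.tan(np.radians(s['vertical_fov'])/2);q=np.array([u-s['cx'],v-s['cy']]);rr=np.linalg.norm(q)
    th=rr/f; c=np.array([*(q/rr*np.sin(th)),np.cos(th)])*[1,-1,-1]; T=s['extrinsics'];w=T[:3,:3]@c
    return (T[:3,3]+w*(z-T[2,3])/w[2]).round(3)
for n,u,v,z in [('dish',88,80,.01),('mark1',82,146,.008),('mark2',139,226,.008)]: print(n,ray(d['wrist'],u,v,z))
E
python3 fit.py
```

```text
[ 0.6196  0.0573 -0.0828  0.0032  0.074 ]
[[ 2.6  1. ]
 [-0.9 -0.8]
 [-1.1 -0.1]
 [-0.2 -0. ]
 [-1.1  0.1]
 [ 2.3 -0.2]
 [ 1.1 -5.5]
 [ 1.7  0.3]]
[[ 0.4885  0.1215  0.096 ]
 [ 0.4802  0.0218  0.096 ]
 [ 0.5779  0.135   0.135 ]
 [ 0.6936 -0.0793  0.11  ]]
dish [0.382 0.143 0.01 ]
mark1 [0.368 0.058 0.008]
mark2 [ 0.444 -0.051  0.008]
```

>>> {"op": "send_rows", "data": {
  "motion": [
    {"rz":0.083,"jaw":3.5},
    {"x":1.5,"y":-3.6,"z":1.5,"jaw":3.5},
    {"x":1.5,"y":-3.6,"z":1.5,"jaw":3.5},
    {"x":1.5,"y":-3.6,"z":1.5,"jaw":3.5},
    {"x":1.5,"y":-3.6,"z":1.5,"jaw":3.5}
  ],
  "grip_force": 20
}}

```text
schema error: expected keys x, y, z, rx, ry, rz, jaw
```

>>> {"op": "send_rows", "data": {
  "motion": [
    {"jaw":3.5},
    {"jaw":3.5},
    {"jaw":3.5},
    {"jaw":3.5},
    {"jaw":3.5}
  ]
}}

```text
schema error: expected keys x, y, z, rx, ry, rz, jaw
```

```bash
cat > st.py <<'E'
from h import *
def st():
    s=get_state(); m=R.from_quat(s['eef_rot']).as_matrix()
    print(s['clock'],'pos',s['tool_pos'].round(4),'y',m[:,1].round(3),'z',m[:,2].round(3),'F',s['contact_force'].round(1),'open',round(s['opening']*88,1),'ff',s['finger_force']); return s,m
if __name__=='__main__': st()
E
python3 - <<'E'
from st import *
s,m=st()
s=snap('wrist','wrist1.png'); s['fish']=True
print(proj(s,[[.4885,.1215,.096],[.4802,.0218,.096],[.5779,.135,.135]]).round(1))
E
```

```text
0.15 pos [ 6.245e-01 -1.000e-04  2.273e-01] y [ 1.     0.    -0.001] z [-0.001 -0.    -1.   ] F [-0.6  0.9 -0.3] open 88.0 ff 0.0
[[132.5  78. ]
 [129.  182.2]
 [217.7  44.9]]
```

View pics/wrist1.png

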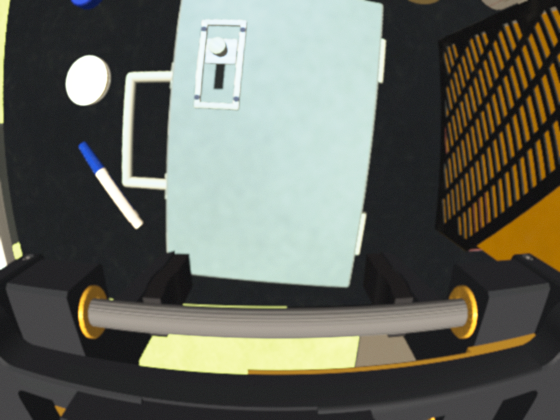

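All keys are required in each row; nothing has moved, and the view is unchanged (handle still at x≈129, rows 77–183).

>>> {"op": "send_rows", "data": {
  "motion": [
    {"x":0,"y":0,"z":0,"rx":0,"ry":0,"rz":0.083,"jaw":3.5},
    {"x":1.5,"y":-3.6,"z":1.5,"rx":0,"ry":0,"rz":0,"jaw":3.5},
    {"x":1.5,"y":-3.6,"z":1.5,"rx":0,"ry":0,"rz":0,"jaw":3.5},
    {"x":1.5,"y":-3.6,"z":1.5,"rx":0,"ry":0,"rz":0,"jaw":3.5},
    {"x":1.5,"y":-3.6,"z":1.5,"rx":0,"ry":0,"rz":0,"jaw":3.5}
  ],
  "grip_force": 20
}}

```text
clock: 0.7
tool_pos: [0.4851, 0.0723, 0.1676]
eef_rot: [0.736, 0.677, 0.0, -0.0]
contact_force: [-0.0, 0.1, -0.7]
opening: 0.573
finger_force: 0.0
```

>>> {"op": "send_rows", "data": {
  "motion": [
    {"x":0,"y":0,"z":0,"rx":0,"ry":0,"rz":0,"jaw":3.5},
    {"x":0,"y":0,"z":0,"rx":0,"ry":0,"rz":0,"jaw":3.5},
    {"x":0,"y":0,"z":0,"rx":0,"ry":0,"rz":0,"jaw":3.5},
    {"x":0,"y":0,"z":0,"rx":0,"ry":0,"rz":0,"jaw":3.5},
    {"x":0,"y":0,"z":0,"rx":0,"ry":0,"rz":0,"jaw":3.5}
  ]
}}

```text
clock: 1.2
tool_pos: [0.4876, 0.0713, 0.1682]
eef_rot: [0.736, 0.677, 0.001, 0.0]
contact_force: [0.2, -0.3, -0.4]
opening: 0.394
finger_force: 0.0
```

Run:
```python
from st import *
s,m=st()
s=snap('wrist','wrist2.png'); s['fish']=True
import pickle; pickle.dump(s,open('d2.pkl','wb'))
print(proj(s,[[.4885,.1215,.096],[.4802,.0218,.096],[.5779,.135,.135]]).round(1))
```

```text
1.2 pos [0.4876 0.0713 0.1682] y [ 0.996 -0.084  0.001] z [ 0.001  0.    -1.   ] F [ 0.2 -0.3 -0.4] open 34.7 ff 0.0
[[273.6 154. ]
 [274.1 282.6]
 [416.  129.4]]
```

View pics/wrist2.png

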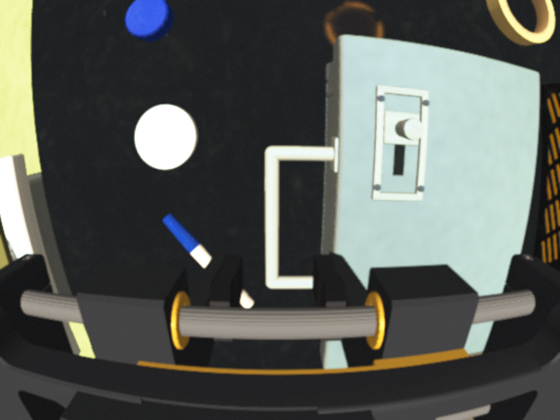

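Bar at column ≈272, rows 152–283, as predicted within about 2 px; knob top near (411,129). Next: descend and grip.

>>> {"op": "send_rows", "data": {
  "motion": [
    {"x":0,"y":-0.4,"z":2,"rx":0,"ry":0,"rz":0,"jaw":3.5},
    {"x":0,"y":0,"z":2,"rx":0,"ry":0,"rz":0,"jaw":3.5},
    {"x":0,"y":0,"z":2,"rx":0,"ry":0,"rz":0,"jaw":3.5},
    {"x":0,"y":0,"z":1.5,"rx":0,"ry":0,"rz":0,"jaw":3.5},
    {"x":0,"y":0,"z":0.5,"rx":0,"ry":0,"rz":0,"jaw":3.5}
  ]
}}

```text
clock: 1.75
tool_pos: [0.4822, 0.0718, 0.0867]
eef_rot: [0.736, 0.677, -0.001, -0.0]
contact_force: [-0.9, -0.5, 0.2]
opening: 0.396
finger_force: 0.0
```

>>> {"op": "send_rows", "data": {
  "motion": [
    {"x":0,"y":0,"z":0,"rx":0,"ry":0,"rz":0,"jaw":3.5},
    {"x":0,"y":0,"z":0,"rx":0,"ry":0,"rz":0,"jaw":2},
    {"x":0,"y":0,"z":0,"rx":0,"ry":0,"rz":0,"jaw":1},
    {"x":0,"y":0,"z":0,"rx":0,"ry":0,"rz":0,"jaw":0.5},
    {"x":0,"y":0,"z":0,"rx":0,"ry":0,"rz":0,"jaw":0.5}
  ],
  "grip_force": 20
}}

```text
clock: 2.25
tool_pos: [0.4836, 0.0722, 0.0885]
eef_rot: [0.736, 0.677, 0.001, 0.001]
contact_force: [-0.2, 0.5, 1.6]
opening: 0.067
finger_force: 8.3
```

```bash
python3 st.py
```

```text
2.25 pos [0.4836 0.0722 0.0885] y [ 0.997 -0.083  0.002] z [ 0.002  0.    -1.   ] F [-0.2  0.5  1.6] open 5.9 ff 8.26961025595665
```

>>> {"op": "send_rows", "data": {
  "motion": [
    {"x":0,"y":0,"z":0,"rx":0,"ry":0,"rz":0,"jaw":0.5},
    {"x":0,"y":0,"z":0,"rx":0,"ry":0,"rz":0,"jaw":0.5},
    {"x":0,"y":0,"z":0,"rx":0,"ry":0,"rz":0,"jaw":0.5},
    {"x":0,"y":0,"z":-0.2,"rx":0,"ry":0,"rz":0,"jaw":0.5},
    {"x":0,"y":0,"z":-0.2,"rx":0,"ry":0,"rz":0,"jaw":0.5}
  ],
  "grip_force": 30
}}

```text
clock: 2.75
tool_pos: [0.4823, 0.0721, 0.0921]
eef_rot: [0.736, 0.677, -0.0, -0.0]
contact_force: [0.1, 0.8, -0.4]
opening: 0.053
finger_force: 0.0
```

>>> {"op": "send_rows", "data": {
  "motion": [
    {"x":0,"y":0,"z":-0.2,"rx":0,"ry":0,"rz":0,"jaw":0.5},
    {"x":0,"y":0,"z":-0.2,"rx":0,"ry":0,"rz":0,"jaw":0.5},
    {"x":0,"y":0,"z":-0.2,"rx":0,"ry":0,"rz":0,"jaw":0.5},
    {"x":0,"y":0,"z":-0.2,"rx":0,"ry":0,"rz":0,"jaw":0.5},
    {"x":0,"y":0,"z":0,"rx":0,"ry":0,"rz":0,"jaw":0.5}
  ]
}}

```text
clock: 3.25
tool_pos: [0.4826, 0.0721, 0.1002]
eef_rot: [0.736, 0.677, 0.0, 0.0]
contact_force: [0.1, -0.4, 0.2]
opening: 0.058
finger_force: 0.0
```

Finger force is zero with the jaws at 5 mm, so the bar is not between the pads. Looking before moving on.

Run:
```python
from st import *
st()
a=snap('side','s3.png');b=snapshot('wrist');import pickle
b['fish']=True
for n,s in (('side',a),('wrist',b)): print(proj(s,[[.4885,.1215,.096],[.4802,.0218,.096],[.4826,.0721,.0892]]).round(1))
c=cv2.resize(a['img'][200:340,220:420],None,fx=2.8,fy=3); w=b['img']
o=np.hstack([c[:420],w])[:, :]
o=cv2.resize(o,(800,int(o.shape[0]*800/o.shape[1])))
cv2.imwrite('pics/m3.png',o[:,:,::-1]); print(o.shape)
```

```text
3.25 pos [0.4826 0.0721 0.1002] y [ 0.997 -0.083  0.   ] z [ 0.  0. -1.] F [ 0.1 -0.4  0.2] open 5.1 ff 0.0
[[277.9 251.1]
 [283.3 274.9]
 [279.7 265.2]]
[[282.6 166.3]
 [281.6 334.3]
 [278.8 254.1]]
(300, 800, 3)
```

View pics/m3.png

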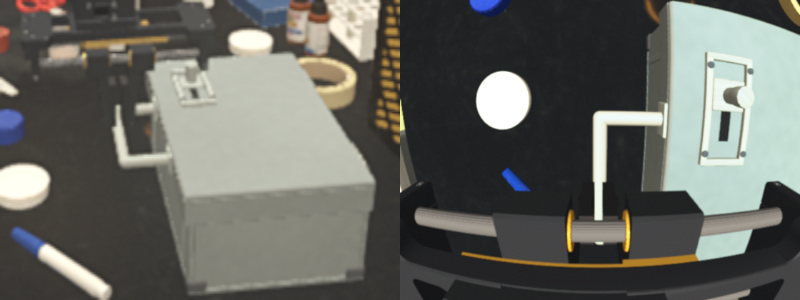

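Run:
```python
import cv2,numpy as np
a=cv2.imread('pics/s3.png')[190:300,230:340]; b=cv2.imread('pics/side0.png')[190:300,230:340]
f=lambda i:cv2.convertScaleAbs(cv2.resize(i,(400,400),interpolation=cv2.INTER_CUBIC),alpha=1.5,beta=30)
cv2.imwrite('pics/c3.png',np.hstack([b and 0 if 0 else f(b),f(a)]))
```

```text
(no output)
```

View pics/c3.png

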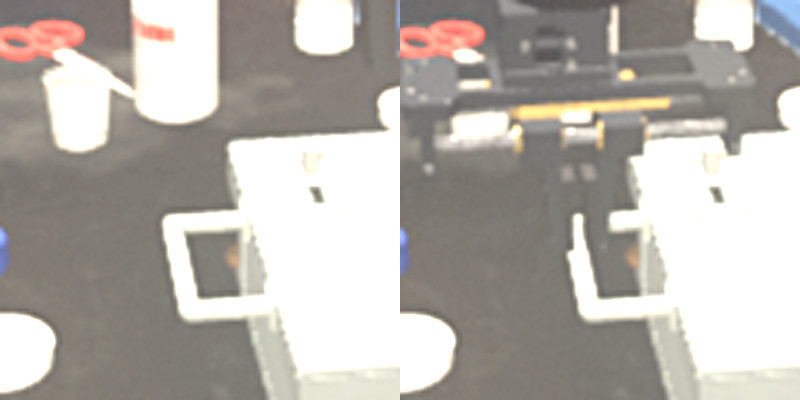

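The side crop shows the lid unmoved and the bar visible only as a ~5 mm sliver in the gap between the fingertips. So the tips closed on or above the top of the bar. I'll reopen, go lower and close fully.

>>> {"op": "send_rows", "data": {
  "motion": [
    {"x":0,"y":0,"z":0,"rx":0,"ry":0,"rz":0,"jaw":3.5},
    {"x":0,"y":0,"z":0,"rx":0,"ry":0,"rz":0,"jaw":3.5},
    {"x":0,"y":0,"z":0,"rx":0,"ry":0,"rz":0,"jaw":3.5},
    {"x":0,"y":0,"z":0,"rx":0,"ry":0,"rz":0,"jaw":3.5},
    {"x":0,"y":0,"z":0.5,"rx":0,"ry":0,"rz":0,"jaw":3.5}
  ]
}}

```text
clock: 3.85
tool_pos: [0.4829, 0.0721, 0.0951]
eef_rot: [0.736, 0.677, 0.001, 0.0]
contact_force: [0.2, 0.2, 0.1]
opening: 0.397
finger_force: 0.0
```

>>> {"op": "send_rows", "data": {
  "motion": [
    {"x":0,"y":0,"z":0.5,"rx":0,"ry":0,"rz":0,"jaw":3.5},
    {"x":0,"y":0,"z":0.5,"rx":0,"ry":0,"rz":0,"jaw":3.5},
    {"x":0,"y":0,"z":0.5,"rx":0,"ry":0,"rz":0,"jaw":3.5},
    {"x":0,"y":0,"z":0,"rx":0,"ry":0,"rz":0,"jaw":3.5},
    {"x":0,"y":0,"z":0,"rx":0,"ry":0,"rz":0,"jaw":3.5}
  ]
}}

```text
clock: 4.35
tool_pos: [0.4824, 0.0721, 0.0797]
eef_rot: [0.736, 0.677, -0.0, -0.0]
contact_force: [-0.0, 1.0, 0.4]
opening: 0.398
finger_force: 0.0
```

Run:
```python
from st import *
st()
a=snap('side','s4.png');b=snap('wrist','w4.png');e=snap('scene','e4.png')
f=lambda i:cv2.convertScaleAbs(cv2.resize(i,(400,400),interpolation=cv2.INTER_CUBIC),alpha=1.3,beta=20)
o=np.hstack([f(a['img'][190:300,230:340]),f(b['img'][150:370,170:390])])
cv2.imwrite('pics/c4.png',o[:,:,::-1])
```

```text
4.35 pos [0.4824 0.0721 0.0797] y [ 0.997 -0.083 -0.   ] z [-0. -0. -1.] F [-0.   1.   0.4] open 35.0 ff 0.0
```

View pics/c4.png

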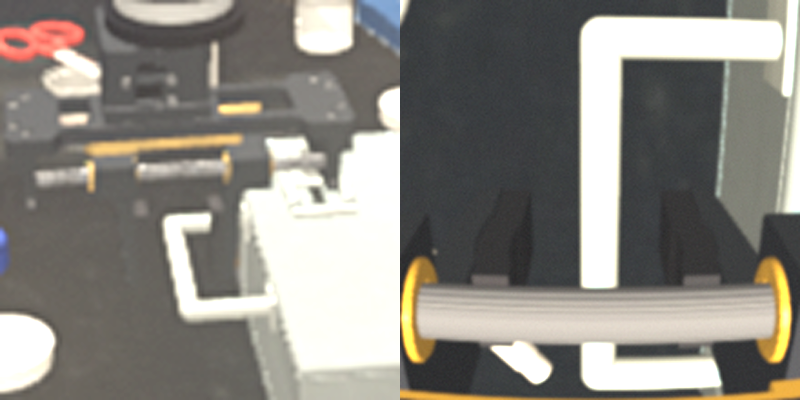

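The bar is centred between the open fingers in the wrist crop (bar x≈600, fingers ≈500 and 690). Closing now.

>>> {"op": "send_rows", "data": {
  "motion": [
    {"x":0,"y":0,"z":0,"rx":0,"ry":0,"rz":0,"jaw":1.5},
    {"x":0,"y":0,"z":0,"rx":0,"ry":0,"rz":0,"jaw":1.5},
    {"x":0,"y":0,"z":0,"rx":0,"ry":0,"rz":0,"jaw":1.5},
    {"x":0,"y":0,"z":0,"rx":0,"ry":0,"rz":0,"jaw":0},
    {"x":0,"y":0,"z":0,"rx":0,"ry":0,"rz":0,"jaw":0}
  ],
  "grip_force": 30
}}

```text
clock: 5.0
tool_pos: [0.4836, 0.0721, 0.08]
eef_rot: [0.736, 0.677, 0.001, 0.001]
contact_force: [2.4, -0.7, -1.8]
opening: 0.102
finger_force: 30.0
```

>>> {"op": "send_rows", "data": {
  "motion": [
    {"x":0,"y":0,"z":0,"rx":0,"ry":0,"rz":0,"jaw":0},
    {"x":0,"y":0,"z":0,"rx":0,"ry":0,"rz":0,"jaw":0},
    {"x":0,"y":0,"z":0,"rx":0,"ry":0,"rz":0,"jaw":0},
    {"x":0,"y":0,"z":0,"rx":0,"ry":0,"rz":0,"jaw":0},
    {"x":0,"y":0,"z":0,"rx":0,"ry":0,"rz":0,"jaw":0}
  ]
}}

```text
clock: 5.5
tool_pos: [0.4835, 0.0721, 0.08]
eef_rot: [0.736, 0.677, 0.001, 0.001]
contact_force: [4.5, -1.1, -2.0]
opening: 0.103
finger_force: 30.0
```

>>> {"op": "send_rows", "data": {
  "motion": [
    {"x":0,"y":0,"z":-0.2,"rx":0,"ry":0,"rz":0,"jaw":0},
    {"x":0,"y":0,"z":-0.2,"rx":0,"ry":0,"rz":0,"jaw":0},
    {"x":0,"y":0,"z":-0.2,"rx":0,"ry":0,"rz":0,"jaw":0},
    {"x":0,"y":0,"z":0,"rx":0,"ry":0,"rz":0,"jaw":0},
    {"x":0,"y":0,"z":0,"rx":0,"ry":0,"rz":0,"jaw":0}
  ]
}}

```text
clock: 6.0
tool_pos: [0.4835, 0.0721, 0.0861]
eef_rot: [0.736, 0.677, 0.001, 0.001]
contact_force: [5.1, -1.0, -1.9]
opening: 0.099
finger_force: 30.0
```

>>> {"op": "send_rows", "data": {
  "motion": [
    {"x":0,"y":0,"z":-0.2,"rx":0,"ry":0,"rz":0,"jaw":0},
    {"x":0,"y":0,"z":-0.2,"rx":0,"ry":0,"rz":0,"jaw":0},
    {"x":0,"y":0,"z":-0.2,"rx":0,"ry":0,"rz":0,"jaw":0},
    {"x":0,"y":0,"z":0,"rx":0,"ry":0,"rz":0,"jaw":0},
    {"x":0,"y":0,"z":0,"rx":0,"ry":0,"rz":0,"jaw":0}
  ]
}}

```text
clock: 6.5
tool_pos: [0.4835, 0.072, 0.0898]
eef_rot: [0.736, 0.677, 0.0, -0.0]
contact_force: [9.7, -2.0, -28.3]
opening: 0.098
finger_force: 30.0
```

At ~10 mm rise the force jumped to −28 N (it was about −2 N at 6 mm), so the lid is held. Letting it down and releasing.

>>> {"op": "send_rows", "data": {
  "motion": [
    {"x":0,"y":0,"z":0.4,"rx":0,"ry":0,"rz":0,"jaw":0},
    {"x":0,"y":0,"z":0.4,"rx":0,"ry":0,"rz":0,"jaw":0},
    {"x":0,"y":0,"z":0.4,"rx":0,"ry":0,"rz":0,"jaw":0},
    {"x":0,"y":0,"z":0,"rx":0,"ry":0,"rz":0,"jaw":0},
    {"x":0,"y":0,"z":0,"rx":0,"ry":0,"rz":0,"jaw":0}
  ]
}}

```text
clock: 7.0
tool_pos: [0.4835, 0.0721, 0.0802]
eef_rot: [0.736, 0.677, 0.001, 0.001]
contact_force: [5.1, -1.3, -1.2]
opening: 0.101
finger_force: 30.0
```

>>> {"op": "send_rows", "data": {
  "motion": [
    {"x":0,"y":0,"z":0,"rx":0,"ry":0,"rz":0,"jaw":3.5},
    {"x":0,"y":0,"z":0,"rx":0,"ry":0,"rz":0,"jaw":3.5},
    {"x":0,"y":0,"z":0,"rx":0,"ry":0,"rz":0,"jaw":3.5},
    {"x":0,"y":0,"z":0,"rx":0,"ry":0,"rz":0,"jaw":3.5},
    {"x":0,"y":0,"z":-1,"rx":0,"ry":0,"rz":0,"jaw":3.5}
  ]
}}

```text
clock: 7.5
tool_pos: [0.4812, 0.072, 0.0894]
eef_rot: [0.736, 0.677, -0.001, -0.001]
contact_force: [0.0, -0.6, 0.3]
opening: 0.401
finger_force: 0.0
```

```bash
cat > go.py <<'E'
from st import *
import sys
C=np.array([.6196,.0573]);a=-.0828
s,m=st()
p=np.array([float(v) for v in sys.argv[1:4]])   # case x,y, world z of TCP
w=np.r_[C+R.from_euler('z',a).as_matrix()[:2,:2]@p[:2],p[2]]
print('cm in tool axes',(m.T@(w-s['tool_pos'])*100).round(2),w.round(4))
E
python3 go.py -.048 .116 .16
```

```text
7.5 pos [0.4812 0.072  0.0894] y [ 0.997 -0.082 -0.003] z [-0.003 -0.001 -1.   ] F [ 0.  -0.6  0.3] open 35.3 ff 0.0
cm in tool axes [11.27  9.1  -7.1 ] [0.5814 0.1769 0.16  ]
```

>>> {"op": "send_rows", "data": {
  "motion": [
    {"x":0,"y":0,"z":-3.6,"rx":0,"ry":0,"rz":0,"jaw":3.5},
    {"x":0,"y":0,"z":-3.5,"rx":0,"ry":0,"rz":0,"jaw":3.5},
    {"x":3.8,"y":3.0,"z":0,"rx":0,"ry":0,"rz":0,"jaw":0},
    {"x":3.8,"y":3.0,"z":0,"rx":0,"ry":0,"rz":0,"jaw":0},
    {"x":3.7,"y":3.1,"z":0,"rx":0,"ry":0,"rz":0,"jaw":0}
  ],
  "grip_force": 20
}}

```text
clock: 8.0
tool_pos: [0.5834, 0.1784, 0.1626]
eef_rot: [0.736, 0.677, 0.0, 0.0]
contact_force: [0.5, 0.3, -0.5]
opening: 0.15
finger_force: 0.0
```

>>> {"op": "send_rows", "data": {
  "motion": [
    {"x":0,"y":0,"z":1,"rx":0,"ry":0,"rz":0,"jaw":0},
    {"x":0,"y":0,"z":1,"rx":0,"ry":0,"rz":0,"jaw":0},
    {"x":0,"y":0,"z":0.5,"rx":0,"ry":0,"rz":0,"jaw":0},
    {"x":0,"y":0,"z":0,"rx":0,"ry":0,"rz":0,"jaw":0},
    {"x":0,"y":0,"z":0,"rx":0,"ry":0,"rz":0,"jaw":0}
  ]
}}

```text
clock: 8.5
tool_pos: [0.582, 0.1759, 0.136]
eef_rot: [0.736, 0.677, -0.001, 0.0]
contact_force: [0.1, 0.6, -0.4]
opening: 0.005
finger_force: 0.0
```

```bash
python3 go.py -.048 .116 .133
python3 - <<'E'
from h import *
a=snap('side','s5.png');b=snap('wrist','w5.png')
b['fish']=True
f=lambda i:cv2.convertScaleAbs(cv2.resize(i,(400,400),interpolation=cv2.INTER_CUBIC),alpha=1.0,beta=0)
o=np.hstack([f(a['img'][190:270,270:350]),f(b['img'][150:370,190:410])])
cv2.imwrite('pics/c5.png',o[:,:,::-1])
t=get_state()['tool_pos']-[0,0,.011]
print((proj(a,t)-[270,190])*5,(proj(b,t)-[190,150])*400/220)
E
```

```text
8.5 pos [0.582  0.1759 0.136 ] y [ 0.996 -0.084 -0.001] z [-0.001 -0.001 -1.   ] F [ 0.1  0.6 -0.4] open 0.5 ff 0.0
cm in tool axes [ 0.09 -0.07  0.3 ] [0.5814 0.1769 0.133 ]
[[215.69653891 172.77259638]] [[161.9846751  188.32164387]]
```

View pics/c5.png

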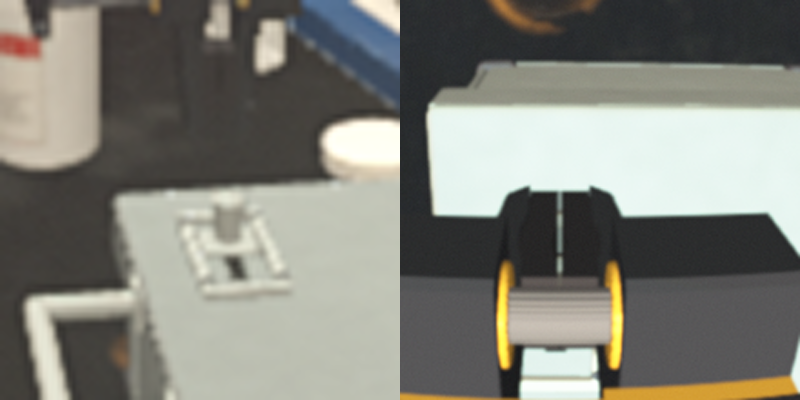

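The side crop shows the knob top near (228,205), still at its far (+y) end. The fingertips are dark on dark, so their height is uncertain; I'll touch the lid gently to calibrate it.

>>> {"op": "send_rows", "data": {
  "motion": [
    {"x":0,"y":0,"z":0.4,"rx":0,"ry":0,"rz":0,"jaw":0},
    {"x":0,"y":0,"z":0.4,"rx":0,"ry":0,"rz":0,"jaw":0},
    {"x":0,"y":0,"z":0.4,"rx":0,"ry":0,"rz":0,"jaw":0},
    {"x":0,"y":0,"z":0.2,"rx":0,"ry":0,"rz":0,"jaw":0},
    {"x":0,"y":0,"z":0.2,"rx":0,"ry":0,"rz":0,"jaw":0}
  ]
}}

```text
clock: 9.1
tool_pos: [0.5825, 0.1772, 0.1196]
eef_rot: [0.736, 0.677, -0.0, -0.0]
contact_force: [0.1, 0.7, -0.2]
opening: 0.012
finger_force: 0.0
```

>>> {"op": "send_rows", "data": {
  "motion": [
    {"x":0,"y":0,"z":0.2,"rx":0,"ry":0,"rz":0,"jaw":0},
    {"x":0,"y":0,"z":0.2,"rx":0,"ry":0,"rz":0,"jaw":0},
    {"x":0,"y":0,"z":0.2,"rx":0,"ry":0,"rz":0,"jaw":0},
    {"x":0,"y":0,"z":0,"rx":0,"ry":0,"rz":0,"jaw":0},
    {"x":0,"y":0,"z":0,"rx":0,"ry":0,"rz":0,"jaw":0}
  ]
}}

```text
clock: 9.6
tool_pos: [0.5826, 0.1772, 0.1139]
eef_rot: [0.736, 0.677, 0.0, 0.0]
contact_force: [-0.2, 0.5, -0.6]
opening: 0.0
finger_force: 0.0
```

>>> {"op": "send_rows", "data": {
  "motion": [
    {"x":0,"y":0,"z":0.2,"rx":0,"ry":0,"rz":0,"jaw":0},
    {"x":0,"y":0,"z":0.2,"rx":0,"ry":0,"rz":0,"jaw":0},
    {"x":0,"y":0,"z":0.2,"rx":0,"ry":0,"rz":0,"jaw":0},
    {"x":0,"y":0,"z":0,"rx":0,"ry":0,"rz":0,"jaw":0},
    {"x":0,"y":0,"z":0,"rx":0,"ry":0,"rz":0,"jaw":0}
  ]
}}

```text
clock: 10.1
tool_pos: [0.5825, 0.1771, 0.1078]
eef_rot: [0.736, 0.677, -0.0, -0.0]
contact_force: [-0.3, -0.3, 0.6]
opening: 0.009
finger_force: 0.0
```

>>> {"op": "send_rows", "data": {
  "motion": [
    {"x":0,"y":0,"z":0.2,"rx":0,"ry":0,"rz":0,"jaw":0},
    {"x":0,"y":0,"z":0.2,"rx":0,"ry":0,"rz":0,"jaw":0},
    {"x":0,"y":0,"z":0.1,"rx":0,"ry":0,"rz":0,"jaw":0},
    {"x":0,"y":0,"z":0,"rx":0,"ry":0,"rz":0,"jaw":0},
    {"x":0,"y":0,"z":0,"rx":0,"ry":0,"rz":0,"jaw":0}
  ]
}}

```text
clock: 10.6
tool_pos: [0.5826, 0.1772, 0.1029]
eef_rot: [0.736, 0.677, 0.0, 0.0]
contact_force: [-0.8, -0.2, 0.2]
opening: 0.004
finger_force: 0.0
```

Run:
```python
from h import *
print(get_state()['contact_force'],get_state()['tool_pos'])
a=snap('side','s6.png');b=snap('wrist','w6.png');e=snap('scene','e6.png')
f=lambda i:cv2.convertScaleAbs(cv2.resize(i,(400,400),interpolation=cv2.INTER_CUBIC),alpha=1.7,beta=30)
o=np.hstack([f(a['img'][180:260,270:350]),f(e['img'][140:240,250:350])])
cv2.imwrite('pics/c6.png',o[:,:,::-1])
t=get_state()['tool_pos']-[0,0,.011]
print((proj(a,t)-[270,180])*5,(proj(e,t)-[250,140])*4+[400,0])
```

```text
[-0.78879848 -0.1713081   0.18371169] [0.58259367 0.17715593 0.10292347]
[[214.56568175 286.98731126]] [[541.12519094 269.78775306]]
```

View pics/c6.png

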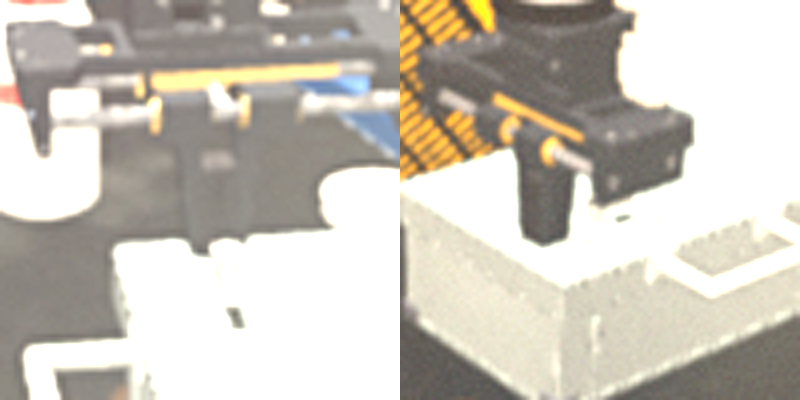

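The scene crop shows the tip just above the lid at about (545,240), 7 px higher than predicted. So the real fingertips sit ~20 mm higher than stated, which also explains the first missed grip. Continuing the gentle touch.

>>> {"op": "send_rows", "data": {
  "motion": [
    {"x":0,"y":0,"z":0.1,"rx":0,"ry":0,"rz":0,"jaw":0},
    {"x":0,"y":0,"z":0.1,"rx":0,"ry":0,"rz":0,"jaw":0},
    {"x":0,"y":0,"z":0.1,"rx":0,"ry":0,"rz":0,"jaw":0},
    {"x":0,"y":0,"z":0,"rx":0,"ry":0,"rz":0,"jaw":0},
    {"x":0,"y":0,"z":0,"rx":0,"ry":0,"rz":0,"jaw":0}
  ]
}}

```text
clock: 11.25
tool_pos: [0.5825, 0.1772, 0.0999]
eef_rot: [0.736, 0.677, -0.0, 0.0]
contact_force: [0.3, -0.3, 0.7]
opening: 0.004
finger_force: 0.0
```

>>> {"op": "send_rows", "data": {
  "motion": [
    {"x":0,"y":0,"z":0.1,"rx":0,"ry":0,"rz":0,"jaw":0},
    {"x":0,"y":0,"z":0.1,"rx":0,"ry":0,"rz":0,"jaw":0},
    {"x":0,"y":0,"z":0.1,"rx":0,"ry":0,"rz":0,"jaw":0},
    {"x":0,"y":0,"z":0,"rx":0,"ry":0,"rz":0,"jaw":0},
    {"x":0,"y":0,"z":0,"rx":0,"ry":0,"rz":0,"jaw":0}
  ]
}}

```text
clock: 11.75
tool_pos: [0.5827, 0.1772, 0.0996]
eef_rot: [0.736, 0.677, 0.0, 0.0]
contact_force: [-4.6, -1.7, 19.4]
opening: 0.003
finger_force: 9.7
```

Touch at TCP z 0.0995, so the true tip is at tool z + 0.0105. Raise 12 mm to put the tip at 0.1195, clear of the guides and on the knob, then push toward −y.

>>> {"op": "send_rows", "data": {
  "motion": [
    {"x":0,"y":0,"z":-1.2,"rx":0,"ry":0,"rz":0,"jaw":0},
    {"x":0,"y":-0.1,"z":0,"rx":0,"ry":0,"rz":0,"jaw":0},
    {"x":-1.0,"y":0,"z":0,"rx":0,"ry":0,"rz":0,"jaw":0},
    {"x":-0.8,"y":0,"z":0,"rx":0,"ry":0,"rz":0,"jaw":0},
    {"x":0,"y":0,"z":0,"rx":0,"ry":0,"rz":0,"jaw":0}
  ]
}}

```text
clock: 12.25
tool_pos: [0.5797, 0.1562, 0.1083]
eef_rot: [0.737, 0.676, -0.001, 0.0]
contact_force: [-0.1, 0.2, 0.4]
opening: 0.005
finger_force: 0.0
```

>>> {"op": "send_rows", "data": {
  "motion": [
    {"x":-0.4,"y":0,"z":0,"rx":0,"ry":0,"rz":0,"jaw":0},
    {"x":-0.4,"y":0,"z":0,"rx":0,"ry":0,"rz":0,"jaw":0},
    {"x":-0.4,"y":0,"z":0,"rx":0,"ry":0,"rz":0,"jaw":0},
    {"x":-0.4,"y":0,"z":0,"rx":0,"ry":0,"rz":0,"jaw":0},
    {"x":0,"y":0,"z":0,"rx":0,"ry":0,"rz":0,"jaw":0}
  ]
}}

```text
clock: 12.75
tool_pos: [0.5786, 0.143, 0.1088]
eef_rot: [0.736, 0.677, -0.0, -0.0]
contact_force: [0.5, 0.9, -0.4]
opening: 0.006
finger_force: 0.4
```

```bash
python3 go.py -.048 .064 .109
```

```text
12.75 pos [0.5786 0.143  0.1088] y [ 0.997 -0.083 -0.   ] z [-0. -0. -1.] F [ 0.5  0.9 -0.4] open 0.6 ff 0.38972171763361985
cm in tool axes [-1.8  -0.01 -0.02] [0.5771 0.1251 0.109 ]
```

>>> {"op": "send_rows", "data": {
  "motion": [
    {"x":-0.4,"y":0,"z":0,"rx":0,"ry":0,"rz":0,"jaw":0},
    {"x":-0.4,"y":0,"z":0,"rx":0,"ry":0,"rz":0,"jaw":0},
    {"x":-0.4,"y":0,"z":0,"rx":0,"ry":0,"rz":0,"jaw":0},
    {"x":-0.2,"y":0,"z":0,"rx":0,"ry":0,"rz":0,"jaw":0},
    {"x":0,"y":0,"z":0,"rx":0,"ry":0,"rz":0,"jaw":0}
  ]
}}

```text
clock: 13.25
tool_pos: [0.5774, 0.1286, 0.1089]
eef_rot: [0.736, 0.677, -0.0, 0.0]
contact_force: [-0.7, 1.4, 0.2]
opening: 0.008
finger_force: 0.2
```

>>> {"op": "send_rows", "data": {
  "motion": [
    {"x":-0.2,"y":0,"z":0,"rx":0,"ry":0,"rz":0,"jaw":0},
    {"x":-0.2,"y":0,"z":0,"rx":0,"ry":0,"rz":0,"jaw":0},
    {"x":-0.1,"y":0,"z":0,"rx":0,"ry":0,"rz":0,"jaw":0},
    {"x":0,"y":0,"z":0,"rx":0,"ry":0,"rz":0,"jaw":0},
    {"x":0,"y":0,"z":0,"rx":0,"ry":0,"rz":0,"jaw":0}
  ]
}}

```text
clock: 13.75
tool_pos: [0.5774, 0.127, 0.109]
eef_rot: [0.735, 0.678, 0.002, -0.001]
contact_force: [-0.8, 5.7, -1.0]
opening: 0.007
finger_force: 2.8
```

>>> {"op": "send_rows", "data": {
  "motion": [
    {"x":-0.2,"y":0,"z":0,"rx":0,"ry":0,"rz":0,"jaw":0},
    {"x":-0.1,"y":0,"z":0,"rx":0,"ry":0,"rz":0,"jaw":0},
    {"x":0,"y":0,"z":0,"rx":0,"ry":0,"rz":0,"jaw":0},
    {"x":0,"y":0,"z":0,"rx":0,"ry":0,"rz":0,"jaw":0},
    {"x":0,"y":0,"z":0,"rx":0,"ry":0,"rz":0,"jaw":0}
  ]
}}

```text
clock: 14.25
tool_pos: [0.5773, 0.1269, 0.1091]
eef_rot: [0.735, 0.679, 0.003, -0.002]
contact_force: [-0.8, 9.6, -2.3]
opening: 0.004
finger_force: 4.9
```

Hard stop reached: 0.1 mm of motion while the force rose from 5.7 to 9.6 N. Back off and return to the handle.

>>> {"op": "send_rows", "data": {
  "motion": [
    {"x":1.5,"y":0,"z":0,"rx":0,"ry":0,"rz":0,"jaw":0},
    {"x":0,"y":0,"z":-2.5,"rx":0,"ry":0,"rz":0,"jaw":0},
    {"x":0,"y":0,"z":-2.5,"rx":0,"ry":0,"rz":0,"jaw":0},
    {"x":-3.0,"y":-4.5,"z":0,"rx":0,"ry":0,"rz":0,"jaw":3.5},
    {"x":-3.0,"y":-4.5,"z":0,"rx":0,"ry":0,"rz":0,"jaw":3.5}
  ]
}}

```text
clock: 14.75
tool_pos: [0.4915, 0.0876, 0.1598]
eef_rot: [0.736, 0.677, 0.001, 0.001]
contact_force: [-0.9, -1.6, -1.1]
opening: 0.161
finger_force: 0.0
```

>>> {"op": "send_rows", "data": {
  "motion": [
    {"x":0,"y":0,"z":0,"rx":0,"ry":0,"rz":0,"jaw":3.5},
    {"x":0,"y":0,"z":0,"rx":0,"ry":0,"rz":0,"jaw":3.5},
    {"x":0,"y":0,"z":0,"rx":0,"ry":0,"rz":0,"jaw":3.5},
    {"x":0,"y":0,"z":0,"rx":0,"ry":0,"rz":0,"jaw":3.5},
    {"x":0,"y":0,"z":0,"rx":0,"ry":0,"rz":0,"jaw":3.5}
  ]
}}

```text
clock: 15.25
tool_pos: [0.492, 0.0887, 0.1589]
eef_rot: [0.736, 0.677, 0.001, 0.0]
contact_force: [0.2, -0.6, -0.6]
opening: 0.392
finger_force: 0.0
```

```bash
python3 go.py -.136 .0032 .069
```

```text
15.25 pos [0.492  0.0887 0.1589] y [ 0.997 -0.083  0.001] z [ 0.002  0.001 -1.   ] F [ 0.2 -0.6 -0.6] open 34.5 ff 0.0
cm in tool axes [-1.75 -0.64  8.99] [0.4843 0.0717 0.069 ]
```

>>> {"op": "send_rows", "data": {
  "motion": [
    {"x":-1.7,"y":-0.6,"z":0,"rx":0,"ry":0,"rz":0,"jaw":3.5},
    {"x":0,"y":0,"z":3,"rx":0,"ry":0,"rz":0,"jaw":3.5},
    {"x":0,"y":0,"z":3,"rx":0,"ry":0,"rz":0,"jaw":3.5},
    {"x":0,"y":0,"z":2,"rx":0,"ry":0,"rz":0,"jaw":3.5},
    {"x":0,"y":0,"z":1,"rx":0,"ry":0,"rz":0,"jaw":3.5}
  ]
}}

```text
clock: 15.75
tool_pos: [0.4831, 0.0718, 0.0672]
eef_rot: [0.736, 0.677, -0.001, -0.0]
contact_force: [-0.0, 0.7, -0.1]
opening: 0.399
finger_force: 0.0
```

>>> {"op": "send_rows", "data": {
  "motion": [
    {"x":0,"y":0,"z":0,"rx":0,"ry":0,"rz":0,"jaw":3.5},
    {"x":0,"y":0,"z":0,"rx":0,"ry":0,"rz":0,"jaw":1.5},
    {"x":0,"y":0,"z":0,"rx":0,"ry":0,"rz":0,"jaw":1.5},
    {"x":0,"y":0,"z":0,"rx":0,"ry":0,"rz":0,"jaw":0},
    {"x":0,"y":0,"z":0,"rx":0,"ry":0,"rz":0,"jaw":0}
  ],
  "grip_force": 35
}}

```text
clock: 16.25
tool_pos: [0.4836, 0.0716, 0.0697]
eef_rot: [0.736, 0.677, 0.001, 0.0]
contact_force: [-0.9, -0.3, 4.0]
opening: 0.097
finger_force: 34.9
```

>>> {"op": "send_rows", "data": {
  "motion": [
    {"x":0,"y":0,"z":0,"rx":0,"ry":0,"rz":0,"jaw":0},
    {"x":0,"y":0,"z":0,"rx":0,"ry":0,"rz":0,"jaw":0},
    {"x":0,"y":0,"z":0,"rx":0,"ry":0,"rz":0,"jaw":0},
    {"x":0,"y":0,"z":-0.3,"rx":0,"ry":0,"rz":0,"jaw":0},
    {"x":0,"y":0,"z":-0.3,"rx":0,"ry":0,"rz":0,"jaw":0}
  ]
}}

```text
clock: 16.75
tool_pos: [0.4835, 0.0716, 0.075]
eef_rot: [0.736, 0.677, 0.0, 0.0]
contact_force: [1.5, 0.6, -3.6]
opening: 0.101
finger_force: 34.8
```

>>> {"op": "send_rows", "data": {
  "motion": [
    {"x":0,"y":0,"z":-0.3,"rx":0,"ry":0,"rz":0,"jaw":0},
    {"x":0,"y":0,"z":-0.3,"rx":0,"ry":0,"rz":0,"jaw":0},
    {"x":0,"y":0,"z":-0.3,"rx":0,"ry":0,"rz":0,"jaw":0},
    {"x":0,"y":0,"z":-0.3,"rx":0,"ry":0,"rz":0,"jaw":0},
    {"x":0,"y":0,"z":0,"rx":0,"ry":0,"rz":0,"jaw":0}
  ]
}}

```text
clock: 17.25
tool_pos: [0.4839, 0.0716, 0.0874]
eef_rot: [0.736, 0.677, 0.001, 0.0]
contact_force: [3.2, 0.4, -2.8]
opening: 0.1
finger_force: 35.0
```

The lid is free: 18 mm up with only −2.8 N. Working out the arc for the swing.

Run:
```python
import numpy as np
p=np.linspace(.063,1.2,16);y=22.3*-np.diff(np.cos(p));z=-22.3*np.diff(np.sin(p))
print(np.c_[p[1:],y,z].round(2)); print(.0874-(.223*(np.sin(1.2)-np.sin(.063))*-1), .4839+.223*(np.cos(.063)-np.cos(p[[5,10,15]])),.0874+.223*(np.sin(p[[5,10,15]])-np.sin(.063)))
```

```text
[[ 0.14  0.17 -1.68]
 [ 0.21  0.3  -1.66]
 [ 0.29  0.42 -1.64]
 [ 0.37  0.54 -1.6 ]
 [ 0.44  0.66 -1.55]
 [ 0.52  0.78 -1.5 ]
 [ 0.59  0.89 -1.44]
 [ 0.67  1.   -1.36]
 [ 0.75  1.1  -1.28]
 [ 0.82  1.19 -1.2 ]
 [ 0.9   1.28 -1.1 ]
 [ 0.97  1.36 -1.  ]
 [ 1.05  1.43 -0.9 ]
 [ 1.12  1.5  -0.79]
 [ 1.2   1.55 -0.67]]
0.28120500774008783 [0.50488835 0.5544854  0.62565182] [0.16874812 0.23655787 0.28120501]
```

>>> {"op": "send_rows", "data": {
  "motion": [
    {"x":0,"y":0.17,"z":-1.68,"rx":0,"ry":0,"rz":0,"jaw":0},
    {"x":0,"y":0.3,"z":-1.66,"rx":0,"ry":0,"rz":0,"jaw":0},
    {"x":0,"y":0.42,"z":-1.64,"rx":0,"ry":0,"rz":0,"jaw":0},
    {"x":0,"y":0.54,"z":-1.6,"rx":0,"ry":0,"rz":0,"jaw":0},
    {"x":0,"y":0.66,"z":-1.55,"rx":0,"ry":0,"rz":0,"jaw":0}
  ]
}}

```text
clock: 17.75
tool_pos: [0.5039, 0.0696, 0.1687]
eef_rot: [0.736, 0.677, -0.0, -0.0]
contact_force: [4.3, 0.1, -6.0]
opening: 0.097
finger_force: 35.0
```

>>> {"op": "send_rows", "data": {
  "motion": [
    {"x":0,"y":0.78,"z":-1.5,"rx":0,"ry":0,"rz":0,"jaw":0},
    {"x":0,"y":0.89,"z":-1.44,"rx":0,"ry":0,"rz":0,"jaw":0},
    {"x":0,"y":1.0,"z":-1.36,"rx":0,"ry":0,"rz":0,"jaw":0},
    {"x":0,"y":1.1,"z":-1.28,"rx":0,"ry":0,"rz":0,"jaw":0},
    {"x":0,"y":1.19,"z":-1.2,"rx":0,"ry":0,"rz":0,"jaw":0}
  ]
}}

```text
clock: 18.25
tool_pos: [0.5495, 0.0655, 0.2356]
eef_rot: [0.736, 0.677, -0.004, -0.003]
contact_force: [-4.6, 0.3, -0.2]
opening: 0.1
finger_force: 35.0
```

>>> {"op": "send_rows", "data": {
  "motion": [
    {"x":0,"y":1.28,"z":-1.1,"rx":0,"ry":0,"rz":0,"jaw":0},
    {"x":0,"y":1.36,"z":-1.0,"rx":0,"ry":0,"rz":0,"jaw":0},
    {"x":0,"y":1.43,"z":-0.9,"rx":0,"ry":0,"rz":0,"jaw":0},
    {"x":0,"y":1.5,"z":-0.79,"rx":0,"ry":0,"rz":0,"jaw":0},
    {"x":0,"y":1.55,"z":-0.67,"rx":0,"ry":0,"rz":0,"jaw":0}
  ]
}}

```text
clock: 18.75
tool_pos: [0.6211, 0.0591, 0.2825]
eef_rot: [0.736, 0.677, -0.003, -0.002]
contact_force: [-7.5, -2.1, 11.8]
opening: 0.097
finger_force: 35.0
```

>>> {"op": "send_rows", "data": {
  "motion": [
    {"x":0,"y":0,"z":0,"rx":0,"ry":0,"rz":0,"jaw":0},
    {"x":0,"y":0,"z":0,"rx":0,"ry":0,"rz":0,"jaw":0},
    {"x":0,"y":0,"z":0,"rx":0,"ry":0,"rz":0,"jaw":0},
    {"x":0,"y":0,"z":0,"rx":0,"ry":0,"rz":0,"jaw":0},
    {"x":0,"y":0,"z":0,"rx":0,"ry":0,"rz":0,"jaw":0}
  ]
}}

```text
clock: 19.25
tool_pos: [0.622, 0.059, 0.2827]
eef_rot: [0.736, 0.677, -0.002, -0.001]
contact_force: [-7.4, -1.5, 14.4]
opening: 0.099
finger_force: 35.0
```

Run:
```python
from st import *
s,m=st(); d=(s['tool_pos']-[.4839,.0716,.0874]); dx=d[:2]@[.9966,-.083]
x=.223*np.cos(.063)-dx; z=.223*np.sin(.063)+d[2]; print('phi deg',np.degrees(np.arctan2(z,x)),'radius',np.hypot(x,z))
```

```text
19.25 pos [0.622  0.059  0.2827] y [ 0.997 -0.083 -0.003] z [-0.003 -0.001 -1.   ] F [-7.4 -1.5 14.4] open 8.7 ff 34.99759554862976
phi deg 68.16835688477374 radius 0.22547895022042838
```

The lid is at about 69°, with the bar still gripped. I'll relax the small inward preload, then hand in.

>>> {"op": "send_rows", "data": {
  "motion": [
    {"x":0,"y":-0.06,"z":-0.15,"rx":0,"ry":0,"rz":0,"jaw":0},
    {"x":0,"y":0,"z":0,"rx":0,"ry":0,"rz":0,"jaw":0},
    {"x":0,"y":0,"z":0,"rx":0,"ry":0,"rz":0,"jaw":0},
    {"x":0,"y":0,"z":0,"rx":0,"ry":0,"rz":0,"jaw":0},
    {"x":0,"y":0,"z":0,"rx":0,"ry":0,"rz":0,"jaw":0}
  ]
}}

```text
clock: 19.75
tool_pos: [0.622, 0.059, 0.2827]
eef_rot: [0.736, 0.677, -0.002, -0.001]
contact_force: [-5.3, -1.0, 8.3]
opening: 0.099
finger_force: 35.0
```

Run:
```python
from st import *
st(); print(finish_job())
```

```text
19.75 pos [0.622  0.059  0.2827] y [ 0.997 -0.083 -0.003] z [-0.003 -0.001 -1.   ] F [-5.3 -1.   8.3] open 8.7 ff 34.996562004089355
the job is handed in; nothing more can be done
None
```

The lid was held when first lifted, so I let it down, pushed the slide to its other end, and swung the now-free lid to about 69° (worked out from the arm's position), where the gripper still holds it; the job was handed in at 19.75 s.

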